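# Square up the reference tiles and aim the imaging head

## Robot

A 6-joint arm with a two-finger parallel gripper is mounted at the origin on a cart in front of the work surface, level with it; the furniture and walls round the work are solid. World frame = base frame: x ahead of the robot, y to its left, z up, the work surface at z = 0. Lengths are in mm, angles in rad, forces in N, time in s.
With the tool pointing down it reaches from about 350 to 775 mm from the base axis. Payload 7.3 kg.
Tool frame: the origin (TCP) lies midway between the tips of the shut fingers; the grasp point (between the pads) lies 19 mm behind it; z points along the fingers, y is the line along which they close (so a half turn about z gives the same grasp; the last joint's range is limited). The gripper opens to 92 mm and grips with 3 to 60 N. Pads are 19 mm wide; open, the fingers measure 130 mm over their backs; the gripper's body (75 mm by 190 mm) begins 47 mm behind the grasp point.
Start: joints at [1.014, 0.342, 1.524, -0, 1.275, -0.146], TCP at [209.643, 481.347, 226.741] pointing down, gripper open.
Joint ranges: [-2.53, 2.53], [-0.77, 2.02], [0.04, 2.7], [-1, 4.14], [0.28, 2.66], [-3.11, 3.11]. Speed limits (rad/s): [2.57, 2.57, 3.14, 3.14, 3.14, 3.14].

## Interface

Orientations are given as [roll, pitch, yaw] about the fixed x, y, z axes, in that order (R = Rz(yaw) Ry(pitch) Rx(roll)).
In Python, from plant import get_obs, capture, camera_model, close_job, search_frame, regions_of, pinpoint gives the robot as it stands. The module is installed in compiled form; this text tells all that it offers.
- The arm moves only by the shell command python3 -m pendant 'ROWS'. ROWS is JSON, one flat list of numbers, 7 for each row, row after row: the shift along the tool's x, y, z in units of 30 mm (1.0 is 30 mm), then the turn, a rotation vector about the tool's x, y, z in units of 4 degrees (1.0 is 4 degrees), then the closure, from -1 (fully open) to 1 (shut), so that 0 is half open. In form: [dx, dy, dz, wx, wy, wz, gripper, dx, dy, dz, wx, wy, wz, gripper, ...]. A call has 1 to 12 rows; each row shifts and turns the commanded pose from where the row before left it, along the tool's axes as they then stand; what a row does not reach is not made up. A row lasts 1/10 s, in which the tool goes at most 50 mm and 8.59 degrees, less where a joint would pass 70% of its speed; a pose out of reach is approached as far as the arm can. A call with a number of a shift or a turn outside -1 to 1 is refused whole. A call with a gripper value outside its range is refused whole. The fingers move at their own pace and stop on an object; the grip force is fixed at half the most. Time passes only in rows, so rows that do not move let the fingers close. It gives the time, the measured TCP pose, the force, the opening and the grip force at its end, in the units of the state.
- get_obs(): the state, without advancing time (a new reading comes with each control period).
- capture(name): name is "side" or "top" or "wrist"; returns the picture (400x640x3 uint8, red, green, blue); there is no depth.
- camera_model(name): a dict with "fov_y" (degrees; the focal length in pixels is half the picture's height over the tangent of half this angle, whatever the lens; pixels are square), "cx", "cy" (the principal point, pixels), "pose" (4x4, takes a point from camera to world coordinates). Camera axes: x right, y up, looking along -z (the intrinsics and any distortion apply to the point x, -y, -z); pixel columns grow to the right and rows downward; lengths in mm; the calibration is good to about 2 mm. A picture is of the moment at which its call begins: read the wrist's pose just before it. camera_model takes no time and is no camera call; for the wrist camera it gives the pose at the moment of the call.
- close_job(): hands the job in; it is judged then, once.
Trained networks look in the newest picture that a camera, given by its name, has taken for a name from the list of things; names that differ only in an ending like _2 or _b are one class to them, and where a whole thing is asked for, a point or a joint stands for the part that bears it (a point fixed in the world has none). Each returns a list of dicts, best first, with "score" (0 to 1); they miss things now and then, are a little off and sometimes report something else, mostly with a low value. They report only what shows in the picture. A call takes as long as a camera call. They do not tell look-alikes from the thing itself.
- search_frame(camera, thing): "location" ([column, row] in pixels, amid what is visible of it).
- regions_of(camera, thing): "pixels" (400x640 bool, what is visible of it) and "location" ([column, row] in pixels, amid what is visible of it).
- pinpoint(camera, thing): "location" ([column, row] in pixels: a listed point, or the origin of a listed thing).
The state is a dict: "time": time; "joint_positions": joint angles; "dq": joint speeds; "tau": joint torques, N m; "tool_pos": TCP position; "tcp_rot": TCP orientation; "contact_force": force on the tool from outside, world axes, zero at the start; "moment": the same for the moment, N m; "grip_width": finger opening in mm; "finger_force": force on a finger pad.
Only numpy, scipy, OpenCV 4.12 (cv2) and the standard library are available. Lean on these libraries where they do the work, as an engineer would, in place of code of your own. Each camera call takes 0.05 s, during which the arm holds its last target. There are 200 camera calls.

## Task

Calibrate the plate imager: put all the reference tiles that lie on the worktop in one flat stack in the aluminium bay, and push or tap the stack until every tile is flush against both its long-side stops and its end stop. Then turn the imaging stand by its post so that the head points straight at the middle of the stack, and tilt the head by its bar to 30 degrees below level. Leave the vial, the dish and the timer where they are.

Things in the scene. Friction and masses are not known exactly. Their poses are not given: they have to be found in the camera images.
- tile_1: reference tile with a white face in a white rim, a flat rigid ceramic plate 50 (own x) x 90 (own y) x 10 mm (z), 80 g; origin at the centre of its underside (it works either face up). Three or four of the four tiles are present. It lies flat on the worktop at the start; pick it across its 50 mm width.
- tile_2: reference tile with a grey face in a white rim, a flat rigid ceramic plate 50 (own x) x 90 (own y) x 10 mm (z), 80 g; origin at the centre of its underside (it works either face up). Three or four of the four tiles are present. It lies flat on the worktop at the start; pick it across its 50 mm width.
- tile_3: reference tile with a blue face in a white rim, a flat rigid ceramic plate 50 (own x) x 90 (own y) x 10 mm (z), 80 g; origin at the centre of its underside (it works either face up). Three or four of the four tiles are present. It lies flat on the worktop at the start; pick it across its 50 mm width.
- tile_4: reference tile with a terracotta face in a white rim, a flat rigid ceramic plate 50 (own x) x 90 (own y) x 10 mm (z), 80 g; origin at the centre of its underside (it works either face up). Three or four of the four tiles are present. It lies flat on the worktop at the start; pick it across its 50 mm width.
- stack_home (a point): centre of the stack's home place, on the upper face of the bay's floor, 4 mm above the worktop; axes as bay. A tile is home when its 90 mm length lies along y (either way round), its centre over this point, its +x long edge (x=+25 mm) against the two long-side stops and its -y short edge (y=-45 mm) against the end stop. A thin green line outlines the place
- imager: grey round foot, 156 mm across, of the imaging stand, fixed to the worktop; origin on the swivel axis at worktop level; z up
- imager_swivel (a joint): swivel angle of the stand about the vertical axis through imager, rad; grows anticlockwise seen from above; range -1.6 to 1.6. It turns stiffly (about 0.12 N m) and stays where it is left. Turned by the vertical post
- aim (a point): point on the swivel axis at the height of the tilt axis (100 mm above the worktop); turns with the swivel but not with the tilt: its x axis points horizontally where the head looks (a green pointer on the black turntable points the same way), y to the head's left
- post_grip (a point): centre of the 34 mm high, 15 mm thick round orange cap of the upright steel post behind the turntable, 75 mm behind the swivel axis, 182 mm above the worktop; the post's top is at 197 mm. The handle for swivelling; being round it can be pinched from any side and needs no turning of the wrist
- imager_head (a joint): tilt of the imaging head, rad: 0 looks level, positive looks down (0.524 = 30 degrees down); range -0.35 to 0.95. Stiff (about 0.18 N m), stays where left. The head is a white box 70 mm deep, 104 wide, 60 high, round black lens in front, centred on the tilt axis, which runs along y of aim through that point, between two white cheeks
- bar_mid (a point): middle of the round orange bar over the head, 92 mm long, 10 mm thick, parallel to the tilt axis, 65 mm from it (35 mm above the head's top; held by two 8 mm steel rods 36 mm either side of the middle). The handle for tilting: pulled forward (where the head looks) it tilts the head down
- vial: bystander: white bottle with green cap, 29 mm across, 61 mm high; origin at the centre of its underside
- dish: bystander: closed round dish with dark red content, 92 mm across, 15 mm high; origin at the centre of its underside
- timer: bystander: white bench timer with three keys, 60 x 66 x 20 mm; origin at the centre of its underside
- bay: fixed aluminium bay plate, 4 mm thick, x -70..50, y -70..70 mm about its origin (on the worktop under stack_home), z up; yaw varies. Black stops 55 mm high above the worktop: two on the long side (x 25..37, 18 mm wide, centred at y -36 and +36: a finger fits between), one end stop (y -57..-45, 30 mm wide, centred at x 0). Open at -x and +y: a stack is pushed home to +x and -y
There are look-alikes about, which are no part of the job. What is shaped like the tile_1 but red is not meant.

How it is judged (in metres and radians):
On the way, in this order (a step that is already met when the one before it is completed fails the run):
1. all the tiles present are stacked flat in the bay, flush against the long-side stops and the end stop, and released (x of tile_1 in the frame of stack_home between -0.0025 and 0.0025 m and y of tile_1 in the frame of stack_home between -0.0025 and 0.0025 m and angle between the y axis of each of tile_1, tile_2, tile_3, tile_4 and the y axis of stack_home, either way round below 0.05 rad and angle between the z axis of each of tile_1, tile_2, tile_3, tile_4 and the z axis of stack_home, either way round below 0.06 rad and z of each of tile_1, tile_2, tile_3, tile_4 in the frame of stack_home below 0.044 m and linear speed of each of tile_1, tile_2, tile_3, tile_4 below 0.02 m/s and x of tile_2 in the frame of stack_home between -0.0025 and 0.0025 m and y of tile_2 in the frame of stack_home between -0.0025 and 0.0025 m and x of tile_3 in the frame of stack_home between -0.0025 and 0.0025 m and y of tile_3 in the frame of stack_home between -0.0025 and 0.0025 m and x of tile_4 in the frame of stack_home between -0.0025 and 0.0025 m and y of tile_4 in the frame of stack_home between -0.0025 and 0.0025 m and contact force between each of tile_1, tile_2, tile_3, tile_4 and the fingers below 0.1 N), for 0.3 s.
2. the head points at the middle of the stack and is tilted 30 degrees down (y of stack_home in the frame of aim between -0.02 and 0.02 m and x of stack_home in the frame of aim above 0.1 m and value of joint imager_head between 0.436 and 0.611 rad), for 0.2 s.
At the end, for the whole second after the job is handed in: Each tile present lies flat in the stack, centre within 2.5 mm of home along both bay axes, edges within 0.05 rad, released, at rest; the head's line of sight passes within 20 mm of the stack's middle (seen from above) and is tilted 30 degrees down within 5 degrees (all of step 1 and all of step 2 and velocity of joint imager_swivel between -0.05 and 0.05 rad/s and velocity of joint imager_head between -0.05 and 0.05 rad/s); the robot touches nothing.
It fails at once if the vial, the dish or the timer is shifted by more than 30 mm (distance of any of vial, dish, timer from where it was at the start of the episode above 0.03 m).
Of tile_1, tile_2, tile_3, tile_4 only 3 to 4 are there at a start; the rules pass over those that are not, and their reading is None.
At some moment in a run one of tile_1, tile_2, tile_3, tile_4 may be knocked a few centimetres aside while the robot is not near it.
Once in a run the grip may slacken for a moment while it holds something.
It also fails if it takes over 210 s, if anything falls off the work surface, if the arm or the gripper's body presses on something with over 40 N, if the wrist force passes 120 N, or if a joint passes its speed limit or range.

## Working session

There is one attempt and no reset: what is moved stays moved. The work goes in short steps, Python scripts to look and compute and a shell command to move; the robot and the scene stay as the last step left them, time stands still between calls to the robot, and variables do not carry over. Pictures are saved under pics/ and viewed, at most 14 in all, crops included, and the job is handed in when it is done.

```bash
mkdir -p pics
cat > h.py <<'E'
import numpy as np, cv2
from plant import *
def K(n):
    m=camera_model(n); f=200/np.tan(np.radians(m["fov_y"])/2); return m,f
def ray(n,uv):
    m,f=K(n); P=np.array(m["pose"]); d=np.array([(uv[0]-m["cx"])/f,-(uv[1]-m["cy"])/f,-1.])
    return P[:3,3],P[:3,:3]@d
def at(n,uv,z):
    o,d=ray(n,uv); return (o+d*(z-o[2])/d[2])[:2]
def proj(n,p):
    m,f=K(n); P=np.array(m["pose"]); q=P[:3,:3].T@(np.array(p)-P[:3,3])
    return [m["cx"]+f*q[0]/-q[2], m["cy"]-f*q[1]/-q[2]]
def snap(n,name):
    im=capture(n); cv2.imwrite(f"pics/{name}.png",im[:,:,::-1]); return im
E
python3 - <<'E'
from h import *
a=snap("top","t0");b=snap("side","s0")
print(get_obs())
for n in("top","side"):
    m=camera_model(n);print(n,{k:(np.round(v,3).tolist() if k=="pose" else v) for k,v in m.items()})
for t in["tile_1","imager","bay","vial","dish","timer"]:
    for r in regions_of("top",t)[:7]:
        uv=r["location"];ys,xs=np.nonzero(r["pixels"]);c,(w,h),an=cv2.minAreaRect(np.c_[xs,ys].astype(np.float32))
        print(t,round(r["score"],2),np.round(uv),np.round(at("top",uv,10)),np.round((c[0],c[1],w,h,an)), a[int(uv[1]),int(uv[0])])
for t in["stack_home","imager","aim","post_grip","bar_mid","bay"]:
    for n in("top","side"):
        for r in pinpoint(n,t)[:2]: print(t,n,round(r["score"],2),np.round(r["location"],1))
E
```

```text
{'time': 0.1, 'joint_positions': array([ 1.01396661e+00,  3.42654328e-01,  1.52492525e+00, -1.39194457e-05,
        1.27538411e+00, -1.45973912e-01]), 'dq': array([ 0.00160685, -0.00101267, -0.00371284,  0.00262355, -0.00158978,
        0.00031251]), 'tau': array([ 7.83170217e-04, -4.32006848e+01, -2.44694746e+01,  7.17415893e-02,
        5.27692284e-02, -4.51823053e-05]), 'tool_pos': array([209.46009506, 481.01220156, 226.11247913]), 'tcp_rot': array([-3.14023426e+00, -1.86255896e-04,  2.73074079e+00]), 'contact_force': array([-0.70358067, -1.41443102,  0.37055109]), 'moment': array([ 0.07340711, -0.01522915,  0.02492387]), 'finger_force': 0.0, 'grip_width': 91.75462053616968}
top {'fov_y': 53.48874063474669, 'cx': 323.9009034491192, 'cy': 198.0870313613994, 'pose': [[0.019, 0.977, -0.21, 290.808], [-1.0, 0.019, 0.002, -11.251], [0.006, 0.21, 0.978, 1193.941], [0.0, 0.0, 0.0, 1.0]]}
side {'fov_y': 54.02298942429201, 'cx': 317.94207720578777, 'cy': 199.1449863394169, 'pose': [[-0.98, 0.046, -0.192, 355.447], [-0.196, -0.366, 0.91, 816.666], [-0.028, 0.929, 0.368, 460.472], [0.0, 0.0,
[... 724 characters left out ...]
.] [440. 306.] [220. 229.  16.  29.  90.] [186 190 199]
dish 0.81 [302. 158.] [672.  57.] [305. 158.  28.  28.  45.] [180  92  96]
timer 0.69 [378. 260.] [ 360. -177.] [380. 261.  21.  22.  73.] [198 212 194]
stack_home top 0.62 [330.5 210.9]
stack_home top 0.57 [332.4 207.5]
stack_home side 0.77 [324.1 242.7]
imager top 0.61 [397.8 191.6]
imager side 0.81 [315.7 210.7]
imager side 0.51 [326.5 242. ]
aim top 0.9 [405.8 182.7]
aim side 0.89 [316.1 177.1]
post_grip top 0.71 [436.5 194.1]
post_grip side 0.75 [339.3 150.7]
bar_mid top 0.77 [412.  178.9]
bar_mid top 0.64 [331.2 203.8]
bar_mid side 0.93 [319.6 154.9]
bay top 0.93 [329.4 207.2]
bay top 0.43 [273.9 183. ]
bay side 0.93 [324.2 241.4]
```

View pics/t0.png

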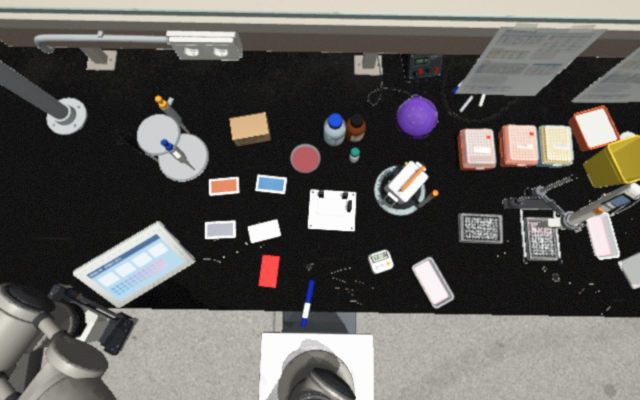

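View pics/s0.png

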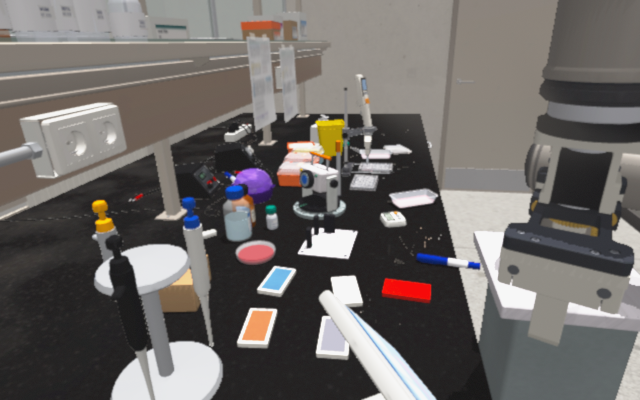

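Run:
```python
from h import *
a=cv2.imread("pics/t0.png")
b=cv2.imread("pics/s0.png")
c1=cv2.resize(a[165:245,200:300],(500,400),interpolation=cv2.INTER_CUBIC)
c2=cv2.resize(a[175:235,300:360],(300,300),interpolation=cv2.INTER_CUBIC)
c3=cv2.resize(b[205:265,290:365],(375,300),interpolation=cv2.INTER_CUBIC)
o=np.zeros((600,800,3),np.uint8);o[:400,:500]=c1;o[:300,500:]=c2;o[300:600,425:800]=c3
c4=cv2.resize(a[155:220,370:445],(230,200));o[400:,:230]=c4
cv2.imwrite("pics/c0.png",o)
for n,l in(("top",[(330.5,210.9),(397.8,191.6)]),("side",[(324.1,242.7),(315.7,210.7)])):
    print([np.round(at(n,u,z),1) for u,z in zip(l,(4,0))])
print([np.round(at(n,u,182),1) for n,u in(("top",(436.5,194.1)),("side",(339.3,150.7)))],[np.round(at(n,u,100),1) for n,u in(("top",(405.8,182.7)),("side",(316.1,177.1)))])
```

```text
[array([507.1, -34.1]), array([ 572.5, -241.2])]
[array([521.6, -28. ]), array([ 584.3, -230.2])]
[array([ 524.9, -307.4]), array([ 513.5, -239.9])] [array([ 575.4, -245.3]), array([ 583.2, -245.7])]
```

View pics/c0.png

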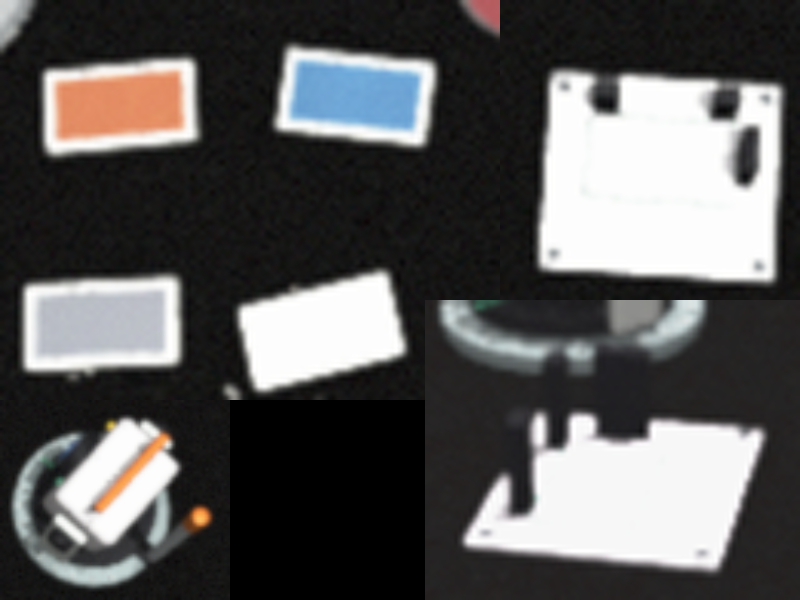

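The four wanted tiles in the top picture are white (264,231), terracotta (224,187), grey (219,230) and blue (270,184). Possible mix-ups are the red look-alike (269,271), the pinkish tray (432,282) and the tablet (133,264); none of these match by colour or size. The crop confirms the choice. The bay's long-side stops are on the far (+x world) side and the end stop is on the right (-y world).

Next I turn the tool square to the world axes (yaw 90°) and move over the tiles.

```bash
python3 -m pendant '[0,0,-0.3,0,0,1,-1,0,0,-0.3,0,0,1,-1,0,0,-0.3,0,0,1,-1,0,0,-0.3,0,0,1,-1,0,0,-0.3,0,0,1,-1,0,0,-0.3,0,0,1,-1,0,0,-0.3,0,0,1,-1,0,0,-0.3,0,0,1,-1,0,0,-0.3,0,0,1,-1,0,0,-0.3,0,0,1,-1,0,0,-0.3,0,0,1,-1,0,0,-0.3,0,0,1,-1]'
python3 -m pendant '[0,0,0,0,0,1,-1,0,0,0,0,0,1,-1,0,0,0,0,0,1,-1,0,0,0,0,0,1,-1,0,0,0,0,0,0.61,-1,-1,1,0,0,0,0,-1,-1,1,0,0,0,0,-1,-1,1,0,0,0,0,-1,-1,1,0,0,0,0,-1,-1,1,0,0,0,0,-1,-1,1,0,0,0,0,-1]'
python3 -m pendant '[-1,0.8,0,0,0,0,-1,-1,0.8,0,0,0,0,-1,0,0,0,0,0,0,-1,0,0,0,0,0,0,-1]'
python3 - <<'E'
from h import *
snap("wrist","w0"); m=camera_model("wrist"); print(get_obs()["tcp_rot"],{k:(np.round(v,3).tolist() if k=="pose" else v) for k,v in m.items()})
E
```

```text
time: 2.2
tool_pos: [209.6, 481.3, 335.1]
tcp_rot: [3.142, 0.0, 1.89]
contact_force: [-0.4, 0.7, -0.4]
grip_width: 91.9
finger_force: 0.0
time: 3.3
tool_pos: [390.6, 300.1, 334.9]
tcp_rot: [3.141, -0.0, 1.571]
contact_force: [0.5, 0.7, -0.7]
grip_width: 92.0
finger_force: 0.0
time: 3.7
tool_pos: [437.9, 241.0, 334.6]
tcp_rot: [-3.141, -0.0, 1.569]
contact_force: [0.1, 0.9, -0.2]
grip_width: 91.9
finger_force: 0.0
[-3.14118401e+00 -4.88230959e-04  1.57075960e+00] {'fov_y': 62.46820638322525, 'cx': 315.47771580268073, 'cy': 203.26119911122734, 'pose': [[1.0, -0.001, -0.001, 436.137], [0.001, 0.952, 0.305, 324.313], [0.0, -0.305, 0.952, 493.504], [0.0, 0.0, 0.0, 1.0]]}
```

View pics/w0.png

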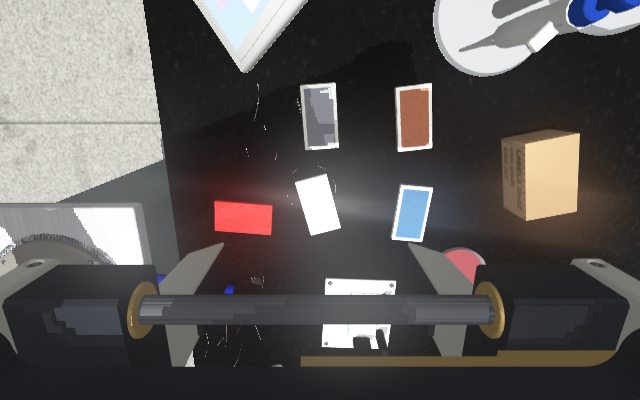

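The wrist view shows grey (319,117), terracotta (414,117), white (318,205), blue (412,212), the red decoy (243,218) and the bay (357,310). Now I measure their poses.

```bash
cat >> h.py <<'E'
def tiles(n="wrist",z=10,thing="tile_1",take=True):
    im=capture(n) if take else None; out=[]
    for r in regions_of(n,thing):
        if r["score"]<0.2: continue
        c,_=cv2.findContours(r["pixels"].astype(np.uint8),cv2.RETR_EXTERNAL,cv2.CHAIN_APPROX_NONE)
        c=max(c,key=cv2.contourArea)[:,0,:]
        if len(c)<20: continue
        w=np.array([at(n,p,z) for p in c]).astype(np.float32)
        (x,y),(a,b),th=cv2.minAreaRect(w)
        if a>b: th+=90; a,b=b,a    # th now = direction of short side
        th=(th+90)%180-90
        u=r["location"]; col=np.median(im[r["pixels"]],axis=0) if im is not None else None
        out.append((round(r["score"],2),np.round(u),np.round((x,y,a,b,th),1),col)); print(*out[-1])
    return out
E
python3 - <<'E'
from h import *
tiles()
for r in pinpoint("wrist","stack_home")[:2]+pinpoint("wrist","bay")[:1]: print(r["score"],at("wrist",r["location"],2))
E
```

```text
0.96 [414. 116.] [576.4 296.5  52.9  90.5   7.1] [166. 106.  81.]
0.71 [319. 206.] [440.2 166.6  52.4  93.4  16.6] [255. 255. 255.]
0.66 [243. 216.] [323.7 146.9  53.6  90.9  85.1] [252.  97.  95.]
0.59 [322. 116.] [442.8 297.6  50.9  90.2   4.6] [139. 143. 149.]
0.59 [411. 210.] [585.  152.8  52.1  91.8  -5.5] [139. 189. 230.]
0.73 [518.03711148 -37.46231433]
0.75 [522.30066298 -38.48632609]
```

```bash
python3 -m pendant '[-0.49,0.817,0.9,0,0,0,-1,-0.49,0.817,0.9,0,0,0,-1,-0.49,0.817,0.9,0,0,0,-1,-0.49,0.817,0.9,0,0,0,-1,-0.49,0.817,0.9,0,0,0,-1,-0.49,0.817,0.9,0,0,0,-1,0,0,0.7,0,0,0.69,-1,0,0,1,0,0,0.69,-1,0,0,1,0,0,0,-1,0,0,1,0,0,0,-1,0,0,0.7,0,0,0,-1,0,0,0.3,0,0,0,-1]'
python3 -m pendant '[0,0,0,0,0,0,-1,0,0,0,0,0,0,-1]'
```

```text
time: 5.15
tool_pos: [583.3, 154.1, 29.5]
tcp_rot: [-3.138, 0.001, 1.476]
contact_force: [-0.3, -0.3, -0.3]
grip_width: 91.6
finger_force: 0.0
time: 5.35
tool_pos: [585.5, 153.8, 32.8]
tcp_rot: [3.14, -0.0, 1.475]
contact_force: [0.4, -0.3, 1.1]
grip_width: 92.0
finger_force: 0.0
```

```bash
python3 -m pendant '[0,0,0.5,0,0,0,-1,0,0,0.47,0,0,0,-1,0,0,0,0,0,0,-1,0,0,0,0,0,0,1,0,0,0,0,0,0,1,0,0,0,0,0,0,1,0,0,0,0,0,0,1,0,0,0,0,0,0,1]'
python3 -m pendant '[0,0,-1,0,0,0,1,0,0,-1,0,0,0,1,0,0,-1,0,0,0,1,0,0,-1,0,0,0,1,0,0,-1,0,0,-0.69,1,0,0,-1,0,0,-0.69,1,0,0,0,0,0,0,1]'
```

```text
time: 6.15
tool_pos: [585.0, 153.3, 3.0]
tcp_rot: [3.141, -0.0, 1.475]
contact_force: [0.4, -0.6, 0.1]
grip_width: 56.3
finger_force: 0.0
time: 6.85
tool_pos: [587.1, 153.6, 187.6]
tcp_rot: [3.133, -0.001, 1.572]
contact_force: [0.9, -0.2, 0.2]
grip_width: 2.2
finger_force: 0.0
```

The fingers needed about 1 s to close and I lifted too soon. I'll reopen and look again.

```bash
python3 -m pendant '[0,-0.8,-1,0,0,0,-1,0,-0.8,-1,0,0,0,-1,0,-0.8,-1,0,0,0,-1,0,-0.8,-1,0,0,0,-1,0.5,-0.8,-0.9,0,0,0,-1,0,0,0,0,0,0,-1,0,0,0,0,0,0,-1]'
python3 - <<'E'
from h import *
tiles(); o=get_obs();print(o["tool_pos"],o["tcp_rot"])
for t in("stack_home","bay"):
    for r in pinpoint("wrist",t)[:2]: print(r["score"],at("wrist",r["location"],2))
E
```

```text
time: 7.55
tool_pos: [464.7, 168.4, 329.5]
tcp_rot: [3.141, 0.0, 1.572]
contact_force: [0.2, -0.4, -0.4]
grip_width: 53.2
finger_force: 0.0
0.79 [221. 171.] [323.9 145.1  53.   94.2  84.3] [250.  90.  88.]
0.76 [394. 166.] [579.7 150.8  51.4  89.8  -6. ] [140. 196. 236.]
0.74 [301. 158.] [440.4 165.2  49.7  89.1  14.7] [195. 196. 190.]
0.66 [399.  61.] [575.1 294.2  53.4  91.5   6.7] [171. 109.  82.]
0.61 [301.  62.] [441.8 296.1  49.4  89.7   4.6] [235. 238. 243.]
[464.87268419 167.86201159 327.98491756] [-3.13915791e+00  6.78031389e-04  1.57077166e+00]
0.6 [519.68517493 -41.93889583]
0.65 [512.67608005 -40.8464887 ]
```

```bash
python3 -m pendant '[-0.092,0.642,0.95,0,0,0,-1,-0.092,0.642,0.95,0,0,0,-1,-0.092,0.642,0.95,0,0,0,-1,-0.092,0.642,0.95,0,0,0,-1,-0.092,0.642,0.95,0,0,0,-1,-0.092,0.642,0.95,0,0,0,-1,0,0,1,0,0,0.75,-1,0,0,1,0,0,0.75,-1,0,0,1,0,0,0,-1,0,0,1,0,0,0,-1,0,0,0.7,0,0,0,-1,0,0,0.43,0,0,0,-1]'
python3 -m pendant '[0,0,0,0,0,0,0,0,0,0,0,0,0,0.2,0,0,0,0,0,0,1,0,0,0,0,0,0,1,0,0,0,0,0,0,1,0,0,0,0,0,0,1,0,0,0,0,0,0,1,0,0,0,0,0,0,1,0,0,0,0,0,0,1,0,0,0,0,0,0,1,0,0,0,0,0,0,1,0,0,0,0,0,0,1]'
python3 -m pendant '[0,0,-1,0,0,0,1,0,0,-1,0,0,0,1,0,0,-1,0,0,0,1,0,0,-1,0,0,0,1,0,0,-1,0,0,-0.75,1,0,0,-1,0,0,-0.75,1,0,0,0,0,0,0,1]'
```

```text
time: 8.95
tool_pos: [579.0, 151.1, 1.4]
tcp_rot: [-3.137, 0.001, 1.466]
contact_force: [-0.5, 0.4, 0.4]
grip_width: 92.0
finger_force: 0.0
time: 10.15
tool_pos: [580.8, 151.8, 5.3]
tcp_rot: [3.141, -0.0, 1.466]
contact_force: [-1.4, 0.3, 6.8]
grip_width: 49.1
finger_force: 30.0
time: 10.85
tool_pos: [582.3, 152.1, 188.8]
tcp_rot: [3.134, -0.001, 1.572]
contact_force: [0.1, 0.6, -1.9]
grip_width: 49.6
finger_force: 30.0
```

```bash
python3 -m pendant '[-0.81,-0.45,-0.9,0,0,0,1,-0.81,-0.45,-0.9,0,0,0,1,-0.81,-0.45,-0.9,0,0,0,1,-0.81,-0.45,-0.9,0,0,0,1,-0.81,-0.45,-0.9,0,0,0,1,0,0,0,0,0,0,1,0,0,0,0,0,0,1,0,0,0,0,0,0,1]'
python3 - <<'E'
from h import *
snap("wrist","w1"); o=get_obs();print(o["tool_pos"],o["tcp_rot"])
for t in("stack_home","bay"):
    for r in pinpoint("wrist",t)[:2]: print(r["score"],r["location"],at("wrist",r["location"],2))
E
```

```text
time: 11.65
tool_pos: [512.6, 30.8, 317.8]
tcp_rot: [-3.138, -0.001, 1.571]
contact_force: [0.0, -0.4, -0.4]
grip_width: 49.5
finger_force: 30.0
[512.66802715  30.93633645 317.78338901] [-3.13826304e+00 -6.61806474e-04  1.57178893e+00]
0.48 [420.6, 239.7] [675.66385437 -97.77098508]
```

View pics/w1.png

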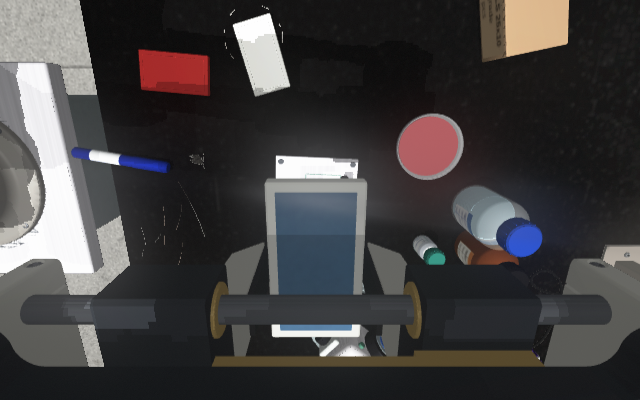

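The held blue tile hides the bay (only its edge at (315,165) shows), so I move back along -y to see it.

```bash
python3 -m pendant '[-1,0,0,0,0,0,1,-1,0,0,0,0,0,1,-1,0,0,0,0,0,1,-1,0,0,0,0,0,1,0,0,0,0,0,0,1,0,0,0,0,0,0,1,0,0,0,0,0,0,1]'
python3 - <<'E'
from h import *
im=snap("wrist","w2"); o=get_obs();print(o["tool_pos"],o["tcp_rot"])
for t in("stack_home","bay"):
    for r in pinpoint("wrist",t)[:2]: print(r["score"],r["location"],at("wrist",r["location"],2))
tiles("wrist",4,"bay")
cv2.imwrite("pics/w2c.png",cv2.resize(im[0:200,220:440,::-1],(660,600),interpolation=cv2.INTER_CUBIC))
E
```

```text
time: 12.5
tool_pos: [513.1, -88.8, 319.3]
tcp_rot: [-3.141, -0.001, 1.572]
contact_force: [-0.3, 0.4, -0.9]
grip_width: 49.0
finger_force: 30.0
[513.0610141  -88.69725262 319.45500164] [-3.14118169e+00 -5.61112708e-04  1.57260777e+00]
0.85 [320.7, 121.9] [519.30255137 -38.51428543]
0.7 [429.5, 167.3] [ 679.37366633 -102.99914812]
0.61 [320.6, 122.7] [519.22457372 -39.74113144]
0.59 [315. 120.] [509.5 -38.8 122.1 141.3  -2.3] [190. 190. 193.]
```

View pics/w2c.png

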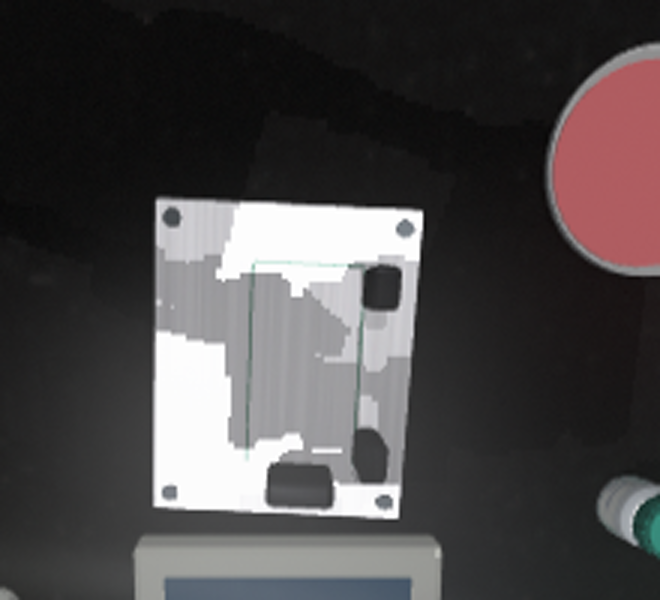

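Bay home is at about (519.4,-38.9), yaw -2.5°. I'll lower the blue tile there, offset by about (-4,+4) mm.

```bash
python3 -m pendant '[0.6,0.02,0.3,0,0,0,1,0.6,0.02,0.3,0,0,0,1,0.62,0.02,0.3,0,0,0,1,0,0,1,0,0,0.62,1,0,0,1,0,0,0,1,0,0,1,0,0,0,1,0,0,1,0,0,0,1,0,0,1,0,0,0,1,0,0,1,0,0,0,1,0,0,1,0,0,0,1,0,0,1,0,0,0,1,0,0,0,0,0,0,1]'
python3 -m pendant '[0,0,0.5,0,0,0,1,0,0,0.25,0,0,0,1,0,0,0,0,0,0,1,0,0,0,0,0,0,1]'
```

```text
time: 13.95
tool_pos: [512.2, -34.3, 49.5]
tcp_rot: [-3.134, -0.001, 1.528]
contact_force: [-0.2, 1.3, -0.6]
grip_width: 49.3
finger_force: 30.0
time: 14.35
tool_pos: [515.4, -35.2, 31.2]
tcp_rot: [3.14, 0.0, 1.528]
contact_force: [-0.0, -0.1, -0.9]
grip_width: 49.2
finger_force: 30.0
```

```bash
python3 -m pendant '[0,0,0.3,0,0,0,1,0,0,0.25,0,0,0,1,0,0,0.12,0,0,0,1,0,0,0.05,0,0,0,1,0,0,0,0,0,0,1,0,0,0,0,0,0,1]'
```

```text
time: 14.95
tool_pos: [514.3, -35.1, 9.2]
tcp_rot: [-3.141, -0.0, 1.528]
contact_force: [-3.5, 1.1, 8.3]
grip_width: 49.4
finger_force: 30.0
```

```bash
python3 -m pendant '[0,0,0,0,0,0,-1,0,0,0,0,0,0,-1,0,0,0,0,0,0,-1,0,0,-0.7,0,0,0,-1,0,0,-1,0,0,0,-1,0,0,-1,0,0,-0.62,-1,0.9,-0.2,-1,0,0,0,-1,0.9,-0.2,-1,0,0,0,-1,0.9,-0.2,-1,0,0,0,-1,0.9,-0.2,-1,0,0,0,-1,0.9,-0.2,-1,0,0,0,-1,0.9,-0.2,-1,0,0,0,-1]'
python3 -m pendant '[0.9,-0.2,-0.8,0,0,0,-1,0.5,-0.2,-0.8,0,0,0,-1,0,0,0,0,0,0,-1,0,0,0,0,0,0,-1]'
python3 - <<'E'
from h import *
tiles(); o=get_obs();print(o["tool_pos"],o["tcp_rot"])
E
```

```text
time: 16.15
tool_pos: [478.2, 127.8, 270.8]
tcp_rot: [3.142, -0.0, 1.571]
contact_force: [1.1, -0.1, -0.8]
grip_width: 91.3
finger_force: 0.0
time: 16.55
tool_pos: [466.6, 168.8, 317.3]
tcp_rot: [3.141, 0.0, 1.572]
contact_force: [-0.2, -0.8, -0.9]
grip_width: 91.8
finger_force: 0.0
0.97 [346. 276.] [512.4 -22.2  52.4  64.6  -2.6] [157. 208. 241.]
0.94 [300.  60.] [442.2 296.   50.9  90.8   3.6] [236. 239. 243.]
0.72 [218. 173.] [322.7 145.   52.6  92.4  86.5] [250.  90.  88.]
0.67 [296. 162.] [439.7 164.1  50.9  91.1  15.6] [197. 197. 192.]
0.58 [402.  62.] [575.7 294.2  52.5  91.7   5.8] [173. 110.  82.]
[466.40974327 168.12745801 316.27404865] [-3.13936098e+00  6.15686581e-04  1.57057513e+00]
```

```bash
python3 -m pendant '[-0.06,-0.45,0.9,0,0,0,-1,-0.06,-0.44,0.9,0,0,0,-1,0,0,0.9,0,0,-1,-1,0,0,0.9,0,0,-1,-1,0,0,1,0,0,-1,-1,0,0,1,0,0,-0.9,-1,0,0,1,0,0,0,-1,0,0,1,0,0,0,-1,0,0,1,0,0,0,-1,0,0,1,0,0,0,-1,0,0,0.5,0,0,0,-1,0,0,0.28,0,0,0,-1]'
python3 -m pendant '[0,0,0,0,0,0,-0.2,0,0,0,0,0,0,1,0,0,0,0,0,0,1,0,0,0,0,0,0,1,0,0,0,0,0,0,1,0,0,0,0,0,0,1,0,0,0,0,0,0,1]'
```

```text
time: 17.85
tool_pos: [438.5, 164.1, 3.9]
tcp_rot: [-3.137, -0.0, 1.842]
contact_force: [0.6, 0.6, -0.6]
grip_width: 92.0
finger_force: 0.0
time: 18.55
tool_pos: [440.3, 165.3, 6.6]
tcp_rot: [3.141, 0.0, 1.844]
contact_force: [-0.4, 0.8, 4.0]
grip_width: 49.1
finger_force: 30.0
```

```bash
python3 -m pendant '[0,0,0,0,0,0,1]'
```

```text
time: 18.65
tool_pos: [440.3, 165.3, 6.6]
tcp_rot: [3.141, -0.0, 1.844]
contact_force: [-0.9, 0.5, 4.4]
grip_width: 48.8
finger_force: 30.0
```

```bash
python3 -m pendant '[0,0,-0.9,0,0,0,1,0,0,-0.9,0,0,0.9,1,0,0,-0.9,0,0,1,1,0,0,-0.9,0,0,1,1,-0.9,0.35,0,0,0,1,1,-0.9,0.35,0,0,0,0,1,-0.95,0.35,0,0,0,0,1,-0.95,0.35,0,0,0,0,1,-0.95,0.35,0,0,0,0,1,-0.95,0.35,0,0,0,0,1,-0.95,0.35,0,0,0,0,1,0,0,0,0,0,0.62,1]'
python3 -m pendant '[0,0,0,0,0,0,1,0,0,0,0,0,0,1]'
```

```text
time: 19.85
tool_pos: [516.5, -33.7, 113.9]
tcp_rot: [3.141, 0.001, 1.524]
contact_force: [0.3, 0.4, -1.9]
grip_width: 49.4
finger_force: 30.0
time: 20.05
tool_pos: [514.9, -30.2, 113.9]
tcp_rot: [-3.141, -0.0, 1.529]
contact_force: [0.6, -0.5, 0.3]
grip_width: 49.1
finger_force: 30.0
```

```bash
python3 -m pendant '[-0.16,0,0.9,0,0,0,1,0,0,0.9,0,0,0,1,0,0,0.8,0,0,0,1,0,0,0.3,0,0,0,1,0,0,0.1,0,0,0,1,0,0,0.1,0,0,0,1,0,0,0,0,0,0,1,0,0,0,0,0,0,1]'
```

```text
time: 20.85
tool_pos: [515.8, -35.3, 22.1]
tcp_rot: [3.14, 0.0, 1.528]
contact_force: [0.7, -0.4, 0.0]
grip_width: 49.2
finger_force: 30.0
```

```bash
python3 -m pendant '[0,0,0.06,0,0,0,1,0,0,0,0,0,0,1,0,0,0,0,0,0,-1,0,0,0,0,0,0,-1,0,0,0,0,0,0,-1,0,0,-0.7,0,0,0,-1,0,0,-1,0,0,0,-1,0,0,-1,0,0,-0.62,-1,0.9,-0.2,-1,0,0,0,-1,0.9,-0.2,-1,0,0,0,-1,0.9,-0.2,-1,0,0,0,-1,0.9,-0.2,-1,0,0,0,-1]'
python3 -m pendant '[0.9,-0.2,-1,0,0,0,-1,0.9,-0.2,-1,0,0,0,-1,0.9,-0.2,-0.8,0,0,0,-1,0.5,-0.2,-0.4,0,0,0,-1,0,0,0,0,0,0,-1,0,0,0,0,0,0,-1]'
python3 - <<'E'
from h import *
tiles(); o=get_obs();print(o["tool_pos"],o["tcp_rot"])
E
```

```text
time: 22.05
tool_pos: [490.6, 73.6, 221.6]
tcp_rot: [-3.142, -0.0, 1.571]
contact_force: [0.5, -0.0, -0.4]
grip_width: 91.7
finger_force: 0.0
time: 22.65
tool_pos: [467.0, 168.5, 315.9]
tcp_rot: [-3.141, 0.0, 1.572]
contact_force: [-0.8, -0.5, 0.1]
grip_width: 91.6
finger_force: 0.0
0.93 [437.  57.] [622.3 295.1  52.5  91.1   5.4] [249. 175. 130.]
0.73 [218. 174.] [324.  144.8  51.   90.1  84.8] [250.  89.  87.]
0.66 [296.  58.] [442.2 296.1  49.6  89.9   4.2] [237. 239. 244.]
0.65 [347. 279.] [ 5.169e+02 -2.310e+01  5.310e+01  5.950e+01  1.000e-01] [255. 255. 255.]
0.63 [352. 258.] [518.9   7.6   4.9  36.3  84.8] [163. 163. 160.]
0.26 [339. 260.] [509.  -10.6  92.7 118.6  87.6] [255. 255. 255.]
[466.9686277  167.8704205  315.31911779] [-3.13967286e+00  6.07360173e-04  1.57039996e+00]
```

```bash
python3 -m pendant '[0.85,-0.166,0.9,0,0,0,-1,0.85,-0.166,0.9,0,0,0,-1,0.85,-0.166,0.9,0,0,0,-1,0.85,-0.166,0.9,0,0,0,-1,0.87,-0.166,1,0,0,0,-1,0,0,1,0,0,-0.55,-1,0,0,1,0,0,-0.5,-1,0,0,1,0,0,0,-1,0,0,1,0,0,0,-1,0,0,1,0,0,0,-1,0,0,0.5,0,0,0,-1,0,0,0.24,0,0,0,-1]'
python3 -m pendant '[0,0,0,0,0,0,-0.2,0,0,0,0,0,0,1,0,0,0,0,0,0,1,0,0,0,0,0,0,1,0,0,0,0,0,0,1,0,0,0,0,0,0,1,0,0,0,0,0,0,1,0,0,0,0,0,0,1]'
```

```text
time: 23.95
tool_pos: [441.2, 295.2, 3.8]
tcp_rot: [-3.137, 0.002, 1.643]
contact_force: [-0.1, -0.8, -0.6]
grip_width: 92.1
finger_force: 0.0
time: 24.75
tool_pos: [442.4, 296.9, 6.6]
tcp_rot: [3.141, -0.0, 1.645]
contact_force: [0.4, -0.8, 4.1]
grip_width: 49.2
finger_force: 30.0
```

```bash
python3 -m pendant '[0,0,-0.9,0,0,0,1,0,0,-0.9,0,0,0.55,1,0,0,-0.9,0,0,0.5,1,0,0,-0.9,0,0,0,1,-1,0.22,0,0,0,0,1,-1,0.22,0,0,0,0,1,-1,0.22,0,0,0,0,1,-1,0.22,0,0,0,0,1,-1,0.22,0,0,0,0,1,-1,0.22,0,0,0,0,1,-1,0.22,0,0,0,0,1,-1,0.22,0,0,0,0,1]'
python3 -m pendant '[-1,0.22,0,0,0,0,1,-1,0.22,0,0,0,0,1,-1,0.22,0,0,0,0,1,-0.06,0,0,0,0,0.62,1,0,0,0,0,0,0,1,0,0,0,0,0,0,1]'
```

```text
time: 25.95
tool_pos: [494.9, 55.6, 114.0]
tcp_rot: [-3.141, -0.0, 1.571]
contact_force: [0.6, 0.2, -0.5]
grip_width: 48.8
finger_force: 30.0
time: 26.55
tool_pos: [514.5, -34.7, 113.9]
tcp_rot: [-3.141, -0.0, 1.529]
contact_force: [0.1, 1.0, 0.1]
grip_width: 49.1
finger_force: 30.0
```

```bash
python3 -m pendant '[0,0,0.9,0,0,0,1,0,0,0.9,0,0,0,1,0,0,0.6,0,0,0,1,0,0,0.2,0,0,0,1,0,0,0.1,0,0,0,1,0,0,0.05,0,0,0,1,0,0,0,0,0,0,1]'
python3 -m pendant '[0,0,0,0,0,0,1,0,0,0,0,0,0,-1,0,0,0,0,0,0,-1,0,0,0,0,0,0,-1,0,0,-0.7,0,0,0,-1,0,0,-1,0,0,0,-1,0,0,-1,0,0,-0.62,-1,0.9,0,-1,0,0,0,-1,0.9,0,-1,0,0,0,-1,0.9,0,-1,0,0,0,-1,0.9,0,-1,0,0,0,-1]'
python3 -m pendant '[0.9,0,-1,0,0,0,-1,0.9,0,-1,0,0,0,-1,0.9,0,-0.5,0,0,0,-1,0.5,0,-0.3,0,0,0,-1,0,0,0,0,0,0,-1,0,0,0,0,0,0,-1]'
python3 - <<'E'
from h import *
tiles(); o=get_obs();print(o["tool_pos"],o["tcp_rot"])
E
```

```text
time: 27.25
tool_pos: [515.4, -34.9, 32.4]
tcp_rot: [3.14, 0.0, 1.528]
contact_force: [-0.7, -0.8, -0.9]
grip_width: 48.7
finger_force: 30.0
time: 28.35
tool_pos: [514.5, 74.0, 234.2]
tcp_rot: [3.141, -0.0, 1.571]
contact_force: [1.1, 1.3, -0.3]
grip_width: 91.7
finger_force: 0.0
time: 28.95
tool_pos: [514.6, 168.7, 316.2]
tcp_rot: [-3.141, 0.001, 1.572]
contact_force: [-0.3, -0.5, -0.2]
grip_width: 92.2
finger_force: 0.0
0.97 [185. 172.] [323.9 145.1  52.9  93.2  86.5] [167.  50.  49.]
0.75 [318. 281.] [514.9 -26.2  52.9  54.5  -0.8] [234. 236. 241.]
0.73 [402.  56.] [622.5 294.6  52.9  91.5   5.9] [190. 121.  92.]
0.52 [317. 261.] [512.5   3.    3.5  18.9 -90. ] [169.  169.  166.5]
[514.55395471 168.01014527 315.80195323] [-3.13991585e+00  6.24569072e-04  1.57029678e+00]
```

Run:
```python
from h import *
for uv in((232,143),(270,138),(229,122),(268,114)): print([np.round(at("top",uv,z)) for z in(0,60)])
for uv in((502,138),(580,130),(502,205),(526,219),(578,204)): 
    # w0 pose: cam at 436.1,324.3,493.5
    d=np.array([(uv[0]-315.5)/329.8,-(uv[1]-203.3)/329.8,-1]);R=np.array([[1,-.001,-.001],[.001,.952,.305],[0,-.305,.952]]);d=R@d;o=np.array([436.1,324.3,493.5])
    print(uv,[np.round((o+d*(z-o[2])/d[2])[:2]) for z in(0,60)])
```

```text
[array([720., 281.]), array([699., 266.])]
[array([739., 162.]), array([717., 153.])]
[array([791., 296.]), array([766., 280.])]
[array([821., 172.]), array([794., 163.])]
(502, 138) [array([712., 268.]), array([679., 275.])]
(580, 130) [array([825., 279.]), array([777., 285.])]
(502, 205) [array([730., 164.]), array([694., 183.])]
(526, 219) [array([773., 140.]), array([732., 163.])]
(578, 204) [array([850., 165.]), array([799., 185.])]
```

The box (x≥715, about 75 mm high) stands close to the terracotta tile, so I grip 10 mm short of centre in x.

```bash
python3 -m pendant '[0.87,0.65,0.2,0,0,0,-1,0.87,0.65,0.2,0,0,0,-1,0.87,0.65,0.5,0,0,0,-1,0.87,0.65,0.5,0,0,0,-1,0.89,0.65,0.9,0,0,0,-1,0,0,1,0,0,-0.7,-1,0,0,1,0,0,-0.7,-1,0,0,1,0,0,0,-1,0,0,1,0,0,0,-1,0,0,1,0,0,0,-1,0,0,1,0,0,0,-1,0,0,0.5,0,0,0,-1]'
python3 -m pendant '[0,0,0.5,0,0,0,-1,0,0,0.5,0,0,0,-1,0,0,0.4,0,0,0,-1,0,0,0.3,0,0,0,-1,0,0,0,0,0,0,-1]'
```

```text
time: 30.25
tool_pos: [610.7, 298.2, 48.9]
tcp_rot: [-3.136, 0.002, 1.668]
contact_force: [-0.7, 0.1, -0.3]
grip_width: 91.8
finger_force: 0.0
time: 30.75
tool_pos: [612.4, 300.2, 1.3]
tcp_rot: [3.141, -0.0, 1.669]
contact_force: [-0.1, -0.6, 0.6]
grip_width: 92.1
finger_force: 0.0
```

```bash
python3 -m pendant '[0,0,-0.12,0,0,0,-0.2,0,0,0,0,0,0,1,0,0,0,0,0,0,1,0,0,0,0,0,0,1,0,0,0,0,0,0,1,0,0,0,0,0,0,1,0,0,0,0,0,0,1,0,0,0,0,0,0,1,0,0,0,0,0,0,1]'
```

```text
time: 31.65
tool_pos: [612.5, 300.2, 5.5]
tcp_rot: [3.141, -0.0, 1.669]
contact_force: [1.4, 0.4, 1.9]
grip_width: 49.2
finger_force: 30.0
```

```bash
python3 -m pendant '[0,0,-0.9,0,0,0,1,0,0,-0.9,0,0,0.7,1,0,0,-0.9,0,0,0.7,1,0,0,-0.9,0,0,0,1,-1,-0.295,0,0,0,0,1,-1,-0.295,0,0,0,0,1,-1,-0.295,0,0,0,0,1,-1,-0.295,0,0,0,0,1,-1,-0.295,0,0,0,0,1,-1,-0.295,0,0,0,0,1,-1,-0.295,0,0,0,0,1,-1,-0.295,0,0,0,0,1]'
python3 -m pendant '[-1,-0.295,0,0,0,0,1,-1,-0.295,0,0,0,0,1,-1,-0.295,0,0,0,0,1,0,0,0,0,0,0.62,1,0,0,0,0,0,0,1,0,0,0,0,0,0,1]'
```

```text
time: 32.85
tool_pos: [540.5, 59.1, 112.9]
tcp_rot: [-3.14, -0.0, 1.571]
contact_force: [0.2, -1.0, -1.1]
grip_width: 49.5
finger_force: 30.0
time: 33.45
tool_pos: [514.8, -29.6, 113.1]
tcp_rot: [-3.141, -0.0, 1.529]
contact_force: [0.0, 1.1, -1.7]
grip_width: 49.2
finger_force: 30.0
```

```bash
python3 -m pendant '[0,0,0.9,0,0,0,1,0,0,0.9,0,0,0,1,0,0,0.3,0,0,0,1,0,0,0.2,0,0,0,1,0,0,0.09,0,0,0,1,0,0,0,0,0,0,1,0,0,0,0,0,0,1]'
python3 -m pendant '[0,0,0,0,0,0,-1,0,0,0,0,0,0,-1,0,0,0,0,0,0,-1,0,0,0,0,0,0,-1,0,0,0,0,0,0,-1,0,0,0,0,0,0,-1,0,0,0,0,0,0,-1,-0.1,0,0.4,0,0,0,-1,0,0,0.4,0,0,0,-1,0,0,0.2,0,0,0,-1,0,0,0,0,0,0,-1]'
```

```text
time: 34.15
tool_pos: [515.7, -29.9, 42.4]
tcp_rot: [3.14, 0.0, 1.528]
contact_force: [-0.2, -0.6, -1.3]
grip_width: 48.8
finger_force: 30.0
time: 35.25
tool_pos: [513.9, -32.7, 10.0]
tcp_rot: [-3.139, -0.001, 1.528]
contact_force: [-0.1, -1.0, -0.8]
grip_width: 91.6
finger_force: 0.0
```

```bash
python3 -m pendant '[0,0.2,0,0,0,0,-1,0,0.2,0,0,0,0,-1,0,0.1,0,0,0,0,-1,0,0.1,0,0,0,0,-1,0,0.05,0,0,0,0,-1,0,0.05,0,0,0,0,-1,0,0,0,0,0,0,-1]'
python3 -m pendant '[0,0.05,0,0,0,0,-1,0,0.05,0,0,0,0,-1,0,0,0,0,0,0,-1,0,0,0,0,0,0,-1]'
```

```text
time: 35.95
tool_pos: [535.6, -33.7, 11.6]
tcp_rot: [-3.141, -0.0, 1.528]
contact_force: [-0.8, 1.0, 0.1]
grip_width: 91.5
finger_force: 0.6
time: 36.35
tool_pos: [539.0, -33.9, 11.6]
tcp_rot: [3.141, -0.0, 1.528]
contact_force: [-1.5, 0.5, 1.6]
grip_width: 91.9
finger_force: 0.9
```

```bash
python3 -m pendant '[0,0.05,0,0,0,0,-1,0,0.05,0,0,0,0,-1,0,0,0,0,0,0,-1,0,0,0,0,0,0,-1]'
python3 -m pendant '[0,0.05,0,0,0,0,-1,0,0.05,0,0,0,0,-1,0,0,0,0,0,0,-1,0,0,0,0,0,0,-1]'
```

```text
time: 36.75
tool_pos: [541.3, -33.9, 11.5]
tcp_rot: [-3.14, -0.0, 1.528]
contact_force: [-4.8, -0.9, 2.2]
grip_width: 91.5
finger_force: 2.5
time: 37.15
tool_pos: [541.3, -33.8, 11.1]
tcp_rot: [-3.134, -0.001, 1.528]
contact_force: [-12.7, -1.2, 9.3]
grip_width: 91.8
finger_force: 6.6
```

```bash
python3 -m pendant '[0,-0.4,0,0,0,0,-1,0,-0.32,0,0,0,0,-1,0,0,-0.9,0,0,0,1,0,0,-1,0,0,0,1,0,0,-0.9,0,0,0,1,0.8,0,0,0,0,0,1,0.8,0,0,0,0,0,1,0.7,0,0,0,0,0,1,0,0,0,0,0,0,1,0,0,0,0,0,0,1]'
python3 - <<'E'
from h import *
im=snap("wrist","w3")
E
```

```text
time: 38.15
tool_pos: [526.7, 35.7, 95.8]
tcp_rot: [3.14, 0.0, 1.529]
contact_force: [0.2, -0.3, 0.8]
grip_width: 32.4
finger_force: 0.0
```

```bash
python3 -m pendant '[0,0,0.9,0,0,0,1,0,0,0.9,0,0,0,1,0,0,0.9,0,0,0,1,-0.2,0,0,0,0,0,1,-0.1,0,0,0,0,0,1,0,0,0,0,0,0,1]'
```

```text
time: 38.8
tool_pos: [527.1, 25.6, 16.0]
tcp_rot: [3.139, 0.0, 1.527]
contact_force: [0.6, 0.3, 0.7]
grip_width: 0.4
finger_force: 0.0
```

```bash
python3 -m pendant '[0,-0.12,0.2,0,0,0,1,-0.1,0,0,0,0,0,1,-0.1,0,0,0,0,0,1,-0.05,0,0,0,0,0,1,0,0,0,0,0,0,1,0,0,0,0,0,0,1]'
python3 -m pendant '[-0.05,0,0,0,0,0,1,-0.05,0,0,0,0,0,1,0,0,0,0,0,0,1,0,0,0,0,0,0,1]'
```

```text
time: 39.4
tool_pos: [522.2, 19.3, 8.7]
tcp_rot: [3.141, 0.0, 1.528]
contact_force: [0.1, 0.6, 0.1]
grip_width: 0.5
finger_force: 0.2
time: 39.8
tool_pos: [522.1, 18.1, 8.7]
tcp_rot: [3.141, -0.002, 1.528]
contact_force: [0.2, 12.1, 2.3]
grip_width: 0.5
finger_force: 5.7
```

```bash
python3 -m pendant '[0.4,0,0,0,0,0,1,0,0,-1,0,0,0,-1,0,0,-1,0,0,0,-1,0,0,-1,0,0,0,-1,-0.7,0,0,0,0,0,-1,-0.7,0,0,0,0,0,-1,-0.73,0,0,0,0,0,-1,0,0,0,0,0,0,-1,0,0,0,0,0,0,-1,0,0,0,0,0,0,-1,0,0,0,0,0,0,-1]'
python3 -m pendant '[0,0,1,0,0,0,-1,0,0,1,0,0,0,-1,0,0,1,0,0,0,-1,0,0.2,0,0,0,0,-1,0,0.2,0,0,0,0,-1,0,0.1,0,0,0,0,-1,0,0.1,0,0,0,0,-1,0,0,0,0,0,0,-1]'
```

```text
time: 40.9
tool_pos: [519.6, -34.6, 98.5]
tcp_rot: [-3.141, -0.0, 1.529]
contact_force: [0.3, 0.9, -0.2]
grip_width: 75.8
finger_force: 0.0
time: 41.7
tool_pos: [538.4, -36.2, 9.2]
tcp_rot: [3.14, 0.0, 1.528]
contact_force: [0.4, -1.1, -0.0]
grip_width: 91.8
finger_force: 0.0
```

```bash
python3 -m pendant '[0,0.05,0,0,0,0,-1,0,0.05,0,0,0,0,-1,0,0.03,0,0,0,0,-1,0,0.03,0,0,0,0,-1,0,0,0,0,0,0,-1,0,0,0,0,0,0,-1]'
python3 -m pendant '[0,-0.4,0,0,0,0,-1,0,-0.32,0,0,0,0,-1,0,0,-0.9,0,0,0,-1,0,0,-1,0,0,0,-1,0,0,-1,0,0,0,-1,-0.9,0,-1,0,0,0,-1,-0.9,0,-1,0,0,0,-1,-0.9,0,-1,0,0,-0.62,-1,0,0,-1,0,0,0,-1,0,0,-0.8,0,0,0,-1,0,0,0,0,0,0,-1,0,0,0,0,0,0,-1]'
python3 - <<'E'
from h import *
im=snap("wrist","w4"); o=get_obs();print(o["tool_pos"],o["tcp_rot"])
tiles("wrist",44)
for t in("stack_home","bay"):
    for r in pinpoint("wrist",t)[:2]: print(r["score"],r["location"],at("wrist",r["location"],2))
cv2.imwrite("pics/w4c.png",cv2.resize(im[0:260,200:480,::-1],(646,600),interpolation=cv2.INTER_CUBIC))
E
```

```text
time: 42.3
tool_pos: [541.3, -36.3, 8.4]
tcp_rot: [-3.139, -0.0, 1.528]
contact_force: [-5.0, 0.1, 3.2]
grip_width: 91.5
finger_force: 2.7
time: 43.5
tool_pos: [517.4, -116.5, 239.6]
tcp_rot: [3.14, 0.0, 1.571]
contact_force: [0.1, 0.1, -0.5]
grip_width: 92.0
finger_force: 0.0
[ 516.99032121 -116.26385594  238.7701116 ] [-3.14091979e+00 -4.30698293e-04  1.57126995e+00]
0.7 [322.  99.] [518.5 -38.2  50.9  89.8  -2.6] [242. 181. 138.]
0.54 [374. 325.] [ 596.2 -333.6   51.5  132.5   88.9] [226. 187. 170.]
```

View pics/w4c.png

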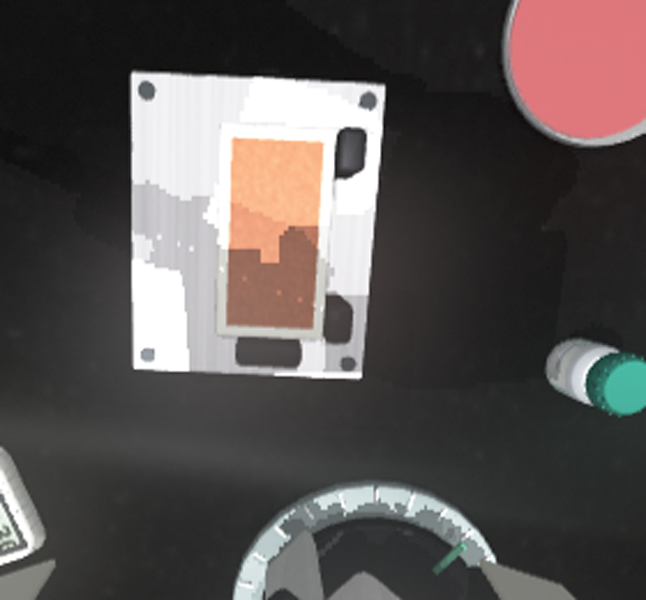

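The stack (terracotta on top, crop pixel (275,230)) is square and flush against all three stops. The imager's foot, with its green pointer at (450,560), shows at the bottom. Next I look at the imager.

```bash
python3 -m pendant '[0,0,-1,0,0,0,-1,0,0,-1,0,0,0,-1,-0.8,0.2,-1,0,0,0,-1,-0.9,0.2,0,0,0,0,-1,-0.9,0.2,0,0,0,0,-1,-0.9,0.2,0,0,0,0,-1,-0.9,0.2,0,0,0,0,-1,-0.9,0.2,0,0,0,0,-1,-0.9,0.2,0,0,0,0,-1,-0.9,0.2,0,0,0,0,-1,0,0,0,0,0,0,-1,0,0,0,0,0,0,-1]'
python3 - <<'E'
from h import *
im=snap("wrist","w5"); o=get_obs();print(o["tool_pos"],o["tcp_rot"])
for t,z in(("imager",0),("aim",100),("post_grip",182),("bar_mid",160)):
    for r in pinpoint("wrist",t)[:2]: print(t,r["score"],r["location"],at("wrist",r["location"],z))
for t,z in(("imager",0),("aim",100),("post_grip",182),("bar_mid",160)):
    for r in pinpoint("top",t)[:1]: print(t,r["score"],r["location"],at("top",r["location"],z))
E
```

```text
time: 44.95
tool_pos: [565.3, -329.5, 328.3]
tcp_rot: [-3.14, -0.002, 1.571]
contact_force: [-0.0, -0.3, 0.4]
grip_width: 91.9
finger_force: 0.0
[ 565.38481043 -328.77911698  328.88460385] [-3.14066127e+00 -1.29326146e-03  1.57141042e+00]
imager 0.89 [325.5, 95.2] [ 578.36833428 -242.31991112]
aim 0.86 [323.9, 91.4] [ 573.73654207 -238.97937097]
post_grip 0.59 [270.9, 160.3] [ 522.69501316 -301.73853054]
bar_mid 0.96 [318.7, 100.7] [ 567.48741138 -248.59507508]
imager 0.61 [397.8, 191.6] [ 572.53909651 -241.22933764]
aim 0.9 [405.8, 182.7] [ 575.41657937 -245.29122093]
post_grip 0.71 [436.5, 194.1] [ 524.89927556 -307.43840765]
bar_mid 0.77 [412.0, 178.9] [ 570.7179916 -249.4488899]
```

View pics/w5.png

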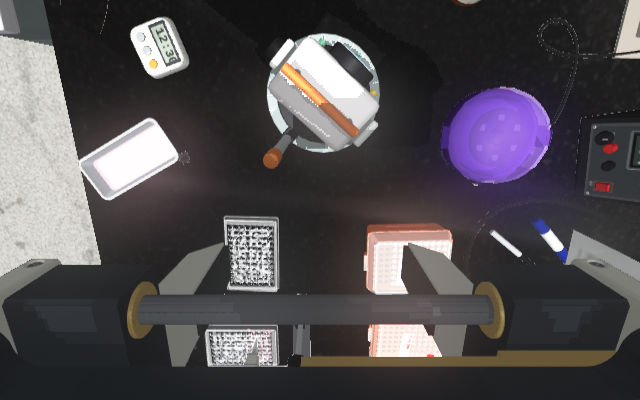

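S is at about (577,-242). The post cap (272,158) is at about (524,-302), so the heading is about 49°, against a required 106°. The bar (318,101) shows the head tilted slightly up. I pinch the post cap with a narrow opening.

```bash
python3 -m pendant '[0.3,-0.46,0,0,0,0,0,0.3,-0.46,0,0,0,0,0,0.3,-0.46,0,0,0,0,0,0,0,0.5,0,0,0,0,0,0,0.8,0,0,0,0,0,0,0.8,0,0,0,0,0,0,0.8,0,0,0,0,0,0,0.7,0,0,0,0,0,0,0.3,0,0,0,0,0,0,0,0,0,0,0,0,0,0,0,0,0,0]'
python3 - <<'E'
from h import *
im=snap("wrist","w6"); o=get_obs();print(o["tool_pos"])
r=pinpoint("wrist","post_grip")[:2]; print([(q["score"],q["location"],at("wrist",q["location"],182)) for q in r])
E
```

```text
time: 46.5
tool_pos: [524.5, -302.7, 213.6]
tcp_rot: [3.14, 0.001, 1.571]
contact_force: [-0.6, -0.1, 0.1]
grip_width: 45.9
finger_force: 0.0
[ 524.58633554 -302.85263656  213.97805609]
[(0.7, [313.0, 233.6], array([ 521.97157582, -301.32889494]))]
```

```bash
python3 -m pendant '[0.04,-0.07,0.4,0,0,0,0,0,0,0.4,0,0,0,0,0,0,0.4,0,0,0,0,0,0,0.4,0,0,0,0,0,0,0,0,0,0,0]'
python3 -m pendant '[0,0,0,0,0,0,1,0,0,0,0,0,0,1,0,0,0,0,0,0,1,0,0,0,0,0,0,1,0,0,0,0,0,0,1,0,0,0,0,0,0,1,0,0,0,0,0,0,1]'
```

```text
time: 47.1
tool_pos: [521.1, -300.6, 162.3]
tcp_rot: [-3.139, -0.002, 1.571]
contact_force: [-1.0, -0.2, -0.1]
grip_width: 46.1
finger_force: 0.0
time: 47.8
tool_pos: [523.1, -300.7, 165.1]
tcp_rot: [3.139, -0.0, 1.572]
contact_force: [3.5, 4.2, 0.8]
grip_width: 14.5
finger_force: 30.0
```

```bash
python3 -m pendant '[-0.12,0.18,0,0,0,0,1,-0.115,0.18,0,0,0,0,1,-0.1,0.185,0,0,0,0,1,-0.1,0.19,0,0,0,0,1,-0.07,0.2,0,0,0,0,1,-0.065,0.205,0,0,0,0,1,-0.035,0.21,0,0,0,0,1,-0.03,0.21,0,0,0,0,1,0,0.22,0,0,0,0,1,0.007,0.22,0,0,0,0,1,0.035,0.21,0,0,0,0,1,0.045,0.21,0,0,0,0,1]'
python3 -m pendant '[0,0,0,0,0,0,1,0,0,0,0,0,0,1,0,0,0,0,0,0,1]'
python3 - <<'E'
from h import *
snap("top","t1")
for n in("top","wrist"):
  if n=="wrist": capture(n)
  for t,z in(("imager",0),("aim",100),("post_grip",182),("bar_mid",160)):
    for r in pinpoint(n,t)[:1]: print(n,t,r["score"],r["location"],at(n,r["location"],z))
E
```

```text
time: 49.0
tool_pos: [593.7, -319.7, 165.2]
tcp_rot: [-3.14, 0.003, 1.571]
contact_force: [-5.4, -3.8, 3.4]
grip_width: 13.9
finger_force: 30.0
time: 49.3
tool_pos: [594.8, -319.3, 165.2]
tcp_rot: [3.14, 0.003, 1.571]
contact_force: [-0.3, -5.5, 3.1]
grip_width: 14.3
finger_force: 30.0
top imager 0.96 [395.8, 188.7] [ 581.6364284  -235.22052285]
top aim 0.95 [406.6, 179.1] [ 586.05995008 -247.83695493]
top post_grip 0.19 [354.2, 159.2] [615.95745104 -91.67819198]
top bar_mid 0.9 [411.4, 177.4] [ 574.8718168 -247.9452754]
wrist imager 0.56 [298.4, 102.8] [ 577.89984295 -241.82245079]
wrist aim 0.87 [282.1, 104.3] [ 571.99886954 -241.01661432]
wrist post_grip 0.85 [314.4, 274.0] [ 593.01433468 -318.15284612]
wrist bar_mid 0.61 [279.1, 131.1] [ 575.82251628 -252.22723262]
```

```bash
python3 -m pendant '[0,0,0,0,0,0,0,0,0,0,0,0,0,0,0,0,0,0,0,0,0,0,0,0,0,0,0,0,0,0,0,0,0,0,0,0,0,-0.5,0,0,0,0,0,0,-1,0,0,0,1,0,0,-1,0,0,-1,1,0,0,-1,0,0,-1,1,0,0,-1,0,0,-1,1,0,0,0,0,0,-0.75,1,0,0,0,0,0,0,1,0,0,0,0,0,0,1]'
python3 - <<'E'
from h import *
im=snap("wrist","w7"); o=get_obs();print(o["tool_pos"],o["tcp_rot"])
for t,z in(("imager",0),("aim",100),("post_grip",182),("bar_mid",164)):
    for r in pinpoint("wrist",t)[:1]: print(t,r["score"],r["location"],at("wrist",r["location"],z))
for k in(15,95): pass
E
```

```text
[ 594.75646506 -319.30683352  165.19813274] [3.13991044e+00 2.85270053e-03 1.57071931e+00]
imager 0.74 [294.4, 102.2] [ 574.15459371 -241.28616764]
aim 0.85 [286.4, 107.5] [ 574.73960871 -243.01258363]
bar_mid 0.69 [278.2, 131.9] [ 575.80492542 -252.20876657]schema error: expected 1 to 12 rows
```

View pics/w7.png

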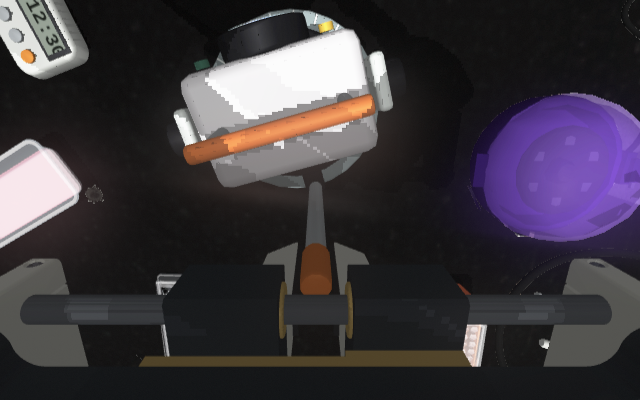

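The call was refused for having 13 rows. The picture shows the head turned, with its bar running from (190,155) to (372,102), about 16°, so the heading is about 106° as wanted. I release the post and turn the tool 15°.

```bash
python3 -m pendant '[0,0,0,0,0,0,0,0,0,0,0,0,0,0,0,0,0,0,0,0,0,0,0,0,0,0,0,0,0,0,-0.5,0,0,0,0,0,0,-1,0,0,0,1,0,0,-1,0,0,-1,1,0,0,-1,0,0,-1,1,0,0,-1,0,0,-1,1,0,0,0,0,0,-0.75,1,0,0,0,0,0,0,1,0,0,0,0,0,0,1]'
python3 - <<'E'
from h import *
im=snap("wrist","w8"); o=get_obs();print(o["tool_pos"],o["tcp_rot"])
for t,z in(("imager",0),("aim",100),("post_grip",182),("bar_mid",164)):
    for r in pinpoint("wrist",t)[:1]: print(t,r["score"],r["location"],at("wrist",r["location"],z))
for r in regions_of("wrist","bar_mid")[:1]:
    print(r["location"],r["pixels"].sum())
# orange pixels of the bar -> direction at z 164
h=cv2.cvtColor(im,cv2.COLOR_RGB2HSV); m=((h[...,0]>5)&(h[...,0]<16)&(h[...,1]>150)&(h[...,2]>90)).astype(np.uint8)
n,l,st,c=cv2.connectedComponentsWithStats(m)
for i in range(1,n):
    if st[i,4]>300:
        ys,xs=np.nonzero(l==i); w=np.array([at("wrist",p,164) for p in np.c_[xs,ys][::7]]).astype(np.float32); print(st[i],cv2.minAreaRect(w))
E
```

```text
time: 51.25
tool_pos: [594.3, -317.3, 298.7]
tcp_rot: [-3.141, -0.001, 1.832]
contact_force: [-0.6, 0.1, -0.2]
grip_width: 0.7
finger_force: 0.0
[ 594.24767511 -317.34867029  298.40438576] [-3.14025972e+00 -1.85558073e-03  1.83180879e+00]
imager 0.57 [319.5, 100.4] [ 577.37396486 -239.24707352]
aim 0.65 [315.8, 102.7] [ 573.10263819 -242.20549637]
post_grip 0.85 [315.1, 196.8] [ 592.64903689 -317.21404319]
bar_mid 0.71 [316.2, 116.6] [ 576.32619011 -252.57583689]
[315.1, 100.3] 9089
[ 494    0   51   47 1273] ((708.7659301757812, -142.96751403808594), (25.710554122924805, 43.924766540527344), 57.47091293334961)
[337 247  63  17 367] ((659.4063720703125, -369.3805236816406), (62.36235427856445, 8.412970542907715), 1.420556664466858)
```

```bash
python3 -m pendant '[0.7,0,0,0,0,0,1,0.7,0,0,0,0,0,1,0,0,0.8,0,0,0,1,0,0,0.9,0,0,0,1,0,0,0.9,0,0,0,1,0,0,0.9,0,0,0,1,0,0,0.9,0,0,0,1,0,0,0.4,0,0,0,1,0,0,0.2,0,0,0,1,0,0,0,0,0,0,1,0,0,0,0,0,0,1]'
```

```text
time: 52.65
tool_pos: [584.3, -277.5, 151.0]
tcp_rot: [3.14, 0.002, 1.833]
contact_force: [0.5, 0.2, 0.3]
grip_width: 0.1
finger_force: 0.0
```

```bash
python3 -m pendant '[0.15,0,0.1,0,0,0,1,0.15,0,0,0,0,0,1,0.15,0,0,0,0,0,1,0.15,0,0,0,0,0,1,0.15,0,0,0,0,0,1,0.15,0,0,0,0,0,1]'
python3 -m pendant '[0.15,0,0,0,0,0,1,0.15,0,0,0,0,0,1,0.15,0,0,0,0,0,1,0.15,0,0,0,0,0,1,0.1,0,0,0,0,0,1,0.05,0,0,0,0,0,1,0,0,0,0,0,0,1,0,0,0,0,0,0,1]'
```

```text
time: 53.25
tool_pos: [576.9, -250.9, 147.1]
tcp_rot: [3.141, 0.001, 1.833]
contact_force: [1.3, -2.9, 1.7]
grip_width: 0.5
finger_force: 1.4
time: 54.05
tool_pos: [570.7, -229.0, 146.6]
tcp_rot: [-3.141, -0.001, 1.833]
contact_force: [0.2, -2.6, -0.7]
grip_width: 0.4
finger_force: 0.8
```

```bash
python3 -m pendant '[-0.5,0,0,0,0,0,1,-0.5,0,0,0,0,0,1,0,0,-0.9,0,0,0,1,0,0,-1,0,0,0,1,0,0,-1,0,0,0,1,-0.7,0,-1,0,0,0,1,-0.7,0,-1,0,0,0,1,-0.7,0,0,0,0,0,1,0,0,0,0,0,0,1,0,0,0,0,0,0,1]'
python3 - <<'E'
from h import *
im=snap("wrist","w9"); print(get_obs()["tool_pos"]); S=np.array([574.5,-242.5]);u=np.array([-.259,.966])
for t,z in(("imager",0),("aim",100),("post_grip",182),("bar_mid",156.3)):
    for r in pinpoint("wrist",t)[:1]:
        p=at("wrist",r["location"],z); print(t,r["score"],r["location"],p,(p-S)@u)
tl=[np.array(r["location"]) for r in pinpoint("top","bar_mid")[:0]]
capture("side"); a=pinpoint("side","aim");b=pinpoint("side","bar_mid")
print(a[0]["location"],b[0]["location"], proj("side",[*S,100]))
for d in(25,30,35):
    t=np.radians(d);p=[*(S+u*65*np.sin(t)),100+65*np.cos(t)]; print(d,proj("wrist",p),proj("side",p))
E
```

```text
time: 55.05
tool_pos: [594.6, -319.4, 292.7]
tcp_rot: [-3.141, -0.002, 1.832]
contact_force: [0.1, 0.3, -1.3]
grip_width: 0.2
finger_force: 0.0
[ 594.62159708 -318.74610474  292.66942543]
imager 0.81 [318.0, 101.1] [ 576.08767299 -241.56776249] 0.4893341272922012
aim 0.8 [313.2, 99.8] [ 570.22933694 -240.94640249] 2.606876929437022
post_grip 0.69 [314.4, 199.1] [ 592.72214523 -318.55746081] -78.19104275527535
bar_mid 0.63 [317.1, 65.6] [ 566.81163121 -213.65271181] 29.85776791285238
[324.9, 235.9] [316.8, 163.2] [np.float64(318.81553816213835), np.float64(177.55132315644158)]
25 [np.float64(316.9981920359012), np.float64(67.75337439979421)] [np.float64(318.89833854995766), np.float64(160.53980621327264)]
30 [np.float64(316.9994746645641), np.float64(61.483834468512526)] [np.float64(319.04618038077143), np.float64(161.94938460026262)]
35 [np.float64(316.9971782692398), np.float64(55.64409808128505)] [np.float64(319.19313766089664), np.float64(163.49277899951778)]
```

View pics/w9.png

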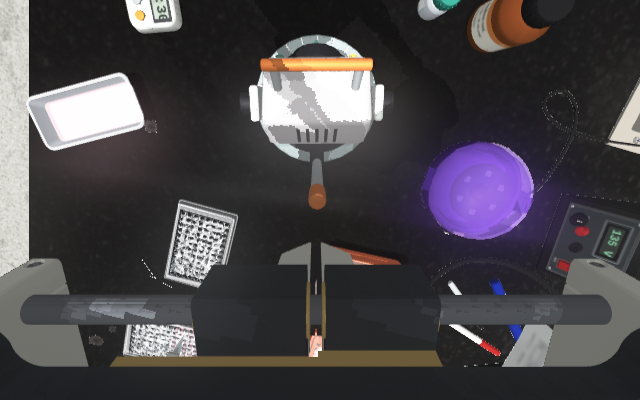

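Heading is good: the bar is level in the tool-aligned view and the post (316,197) is in line. Tilt reads about 27–28°, with the bar at (317,65). I nudge it about 2 mm further.

```bash
python3 -m pendant '[0.9,0,0,0,0,0,1,0.9,0,0,0,0,0,1,0.83,0,0.5,0,0,0,1,0,0,1,0,0,0,1,0,0,1,0,0,0,1,0,0,1,0,0,0,1,0,0,0.9,0,0,0,1,0,0,0.3,0,0,0,1,0,0,0,0,0,0,1,0,0,0,0,0,0,1]'
```

```text
time: 56.5
tool_pos: [575.2, -243.3, 154.0]
tcp_rot: [3.14, 0.001, 1.833]
contact_force: [0.1, 0.2, 0.2]
grip_width: 0.2
finger_force: 0.0
```

```bash
python3 -m pendant '[0,0,0.15,0,0,0,1,0.15,0,0,0,0,0,1,0.15,0,0,0,0,0,1,0.1,0,0,0,0,0,1,0.08,0,0,0,0,0,1,0.05,0,0,0,0,0,1,0.03,0,0,0,0,0,1,0,0,0,0,0,0,1,0,0,0,0,0,0,1]'
python3 -m pendant '[-0.5,0,0,0,0,0,1,-0.1,0,0,0,0,0,1,0,0,-0.9,0,0,0,1,0,0,-1,0,0,0,1,0,0,-1,0,0,0,1,-0.7,0,-1,0,0,0,1,-0.7,0,-1,0,0,0,1,-0.8,0,0,0,0,0,1,0,0,0,0,0,0,1,0,0,0,0,0,0,1]'
python3 - <<'E'
from h import *
S=np.array([574.5,-242.5]);u=np.array([-.259,.966]); print(get_obs()["tool_pos"])
for k in range(2):
    capture("wrist"); r=pinpoint("wrist","bar_mid")[0]; print(r["location"],(at("wrist",r["location"],156.3)-S)@u)
for d in(25,30,35):
    t=np.radians(d);p=[*(S+u*65*np.sin(t)),100+65*np.cos(t)]; print(d,proj("wrist",p))
im=snap("top","t2")
for z,n in((44,"top"),): tiles("top",44)
cv2.imwrite("pics/t2c.png",cv2.resize(im[160:240,290:450,::-1],(800,400),interpolation=cv2.INTER_CUBIC))
E
```

```text
time: 57.4
tool_pos: [570.3, -227.1, 148.0]
tcp_rot: [3.141, 0.0, 1.833]
contact_force: [2.9, -4.2, -4.1]
grip_width: 0.3
finger_force: 2.4
time: 58.4
tool_pos: [591.5, -307.9, 294.2]
tcp_rot: [-3.141, -0.002, 1.832]
contact_force: [-0.6, 0.1, 0.2]
grip_width: 0.3
finger_force: 0.0
[ 591.49214452 -307.85199909  294.17304846]
[315.6, 78.8] 31.642808184872113
[315.4, 79.4] 31.104998014916056
25 [np.float64(317.08613984968935), np.float64(83.84010631047589)]
30 [np.float64(317.09105345627967), np.float64(77.63106781830493)]
35 [np.float64(317.0924228684666), np.float64(71.81650901029079)]
0.56 [336. 205.] [521.4 -35.9  44.7  89.3  -5.7] [241. 157. 112.]
0.47 [262. 269.] [315.1 155.7  17.9  48.8  83.3] [189.  51.  50.]
```

View pics/t2c.png

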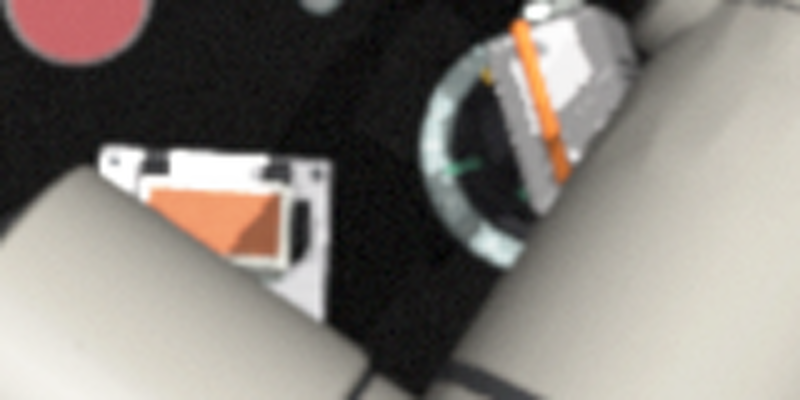

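Tilt is about 29°, the pointer aims at the stack, the stack is still flush and the arm is clear. I hand the job in.

```bash
python3 -c "
from plant import *
print(close_job())"
```

```text
the job is handed in; nothing more can be done
None
```

I handed the job in, but no verdict came back. By my own measurements, all four tiles are stacked flush in the bay, the head points at the stack (heading about 105°) and is tilted about 29° down, and the robot had moved clear.

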